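Gauge the candle holders and sort out the choked ones

TASK

Exactly one of the three glazed candle holders on the cork mat has a clear bore; glaze has choked the other two. Try the pin gauge gently in the bores, never forcing it, until you find the clear one; leave that holder where it stands with the gauge standing in it, fully home with its collar on the top, and stand the two choked holders upright in the red tray. Leave the tape, the tumbler and the tile where they are.

Things in the scene. Friction and masses are not known exactly. Their poses are not given: they have to be found in the camera images.
- holder_a: square ceramic candle holder, 48 x 48 mm, 55 mm tall, 0.2 to 0.32 kg, white with a blue glazed top; loose, upright on the mat. Origin: centre of its underside; z up, x and y square to its sides. A round bore opens in the middle of its top. Which holder is clear changes from start to start, whatever the colour.
- holder_a_mouth (a point): centre of the bore's mouth, in the top face of holder_a, 55 mm above its origin. The bore is 18 mm wide with a 1 mm chamfer for the first 9 mm, wider below. In a choked holder a 14 mm throat stops the gauge pin about 11 mm below the top; in the clear one the pin goes in all its 34 mm.
- holder_b: square ceramic candle holder, 48 x 48 mm, 55 mm tall, 0.2 to 0.32 kg, white with a yellow glazed top; loose, upright on the mat. Origin: centre of its underside; z up, x and y square to its sides. A round bore opens in the middle of its top. Which holder is clear changes from start to start, whatever the colour.
- holder_b_mouth (a point): centre of the bore's mouth, in the top face of holder_b, 55 mm above its origin. The bore is 18 mm wide with a 1 mm chamfer for the first 9 mm, wider below. In a choked holder a 14 mm throat stops the gauge pin about 11 mm below the top; in the clear one the pin goes in all its 34 mm.
- holder_c: square ceramic candle holder, 48 x 48 mm, 55 mm tall, 0.2 to 0.32 kg, white with a terracotta (red-brown) glazed top; loose, upright on the mat. Origin: centre of its underside; z up, x and y square to its sides. A round bore opens in the middle of its top. Which holder is clear changes from start to start, whatever the colour.
- holder_c_mouth (a point): centre of the bore's mouth, in the top face of holder_c, 55 mm above its origin. The bore is 18 mm wide with a 1 mm chamfer for the first 9 mm, wider below. In a choked holder a 14 mm throat stops the gauge pin about 11 mm below the top; in the clear one the pin goes in all its 34 mm.
- gauge: pin gauge, loose, about 0.12 kg, upright in its stand, collar on the stand's top: a round steel pin 17 mm in diameter, 34 mm long, end bevelled; above it a dark collar 32 mm across, 4 mm thick; above that a square green grip 20 x 20 mm, spanning 38 to 80 mm above the origin. Origin: centre of the pin's lower end; z up along the pin, x and y square to the grip.
- gauge_tip (a point): centre of the pin's lower end (the gauge's origin)
- stand: wooden block 70 x 70 mm, 45 mm tall, fixed, with a 20 mm hole, 40 mm deep, in its top for the gauge pin. Origin: centre of its underside. It and the tray may trade sides, left or right of the mat.
- tray: shallow red seconds tray, fixed, 240 mm (its x) by 130 mm (its y) outside, 22 mm high, walls and floor 5 mm thick. Origin: centre of its underside; its inner floor is 5 mm above that.
- mat: cork mat, fixed, 170 mm (its x) by 420 mm (its y), 6 mm thick, on which the three holders stand in a row along its y. Origin: centre of its underside. Never press a holder on the mat with more than 35 N (its own weight included) with the gauge.
- tape: bystander: roll of white tape lying flat, 90 mm across, 25 mm high. Origin: centre of its underside.
- tumbler: bystander: clear plastic tumbler, 72 mm across, 100 mm high. Origin: centre of its underside.
- tile: bystander: blue tile 100 x 100 mm, 12 mm thick, lying flat. Origin: centre of its underside.

How it is judged:
By the outcome, as a careful person would: the job done as asked, in the order asked, and still so for the second after the job is handed in, with the robot touching nothing.
It also fails if it takes over 72 s, if anything falls off the work surface, if the arm or the gripper's body presses on something with over 40 N, if the wrist force passes 120 N, or if a joint passes its speed limit or range.

ROBOT

A 6-joint arm with a two-finger parallel gripper is mounted at the origin on the work surface. World frame = base frame: x ahead of the robot, y to its left, z up, the work surface at z = 0. Lengths are in m, angles in rad, forces in N, time in s.
With the tool pointing down it reaches from about 0.375 to 0.9 m from the base axis. Payload 3.1 kg.
Tool frame: the origin (TCP) lies at the very end of the fingers, on their centre line; the grasp point (between the pads) lies 19 mm behind it; z points along the fingers, y is the line along which they close (so a half turn about z gives the same grasp; the last joint's range is limited). The gripper opens to 87 mm and grips with 3 to 60 N. Pads are 19 mm wide; open, the fingers measure 117 mm over their backs; the gripper's body (75 mm by 190 mm) begins 51 mm behind the grasp point.
Start: joints at [-1.312, 0.527, 1.433, -0, 1.181, -0.178], TCP at [0.264, -0.566, 0.197] pointing down, gripper open.
Joint ranges: [-3.08, 3.08], [-0.75, 2.2], [0.22, 2.44], [-1.43, 4.57], [0, 2.65], [-2.85, 2.85]. Speed limits (rad/s): [2.79, 2.79, 3.14, 3.14, 3.14, 3.14].

INTERFACE

Orientations are given as a unit quaternion [x, y, z, w].
In Python, from bench import manip, vision gives the robot as it stands. The module is installed in compiled form; this text tells all that it offers.
- The arm moves only by the tool drive_tool, never from a script. Its argument "deltas" is a list of rows, each an object of numbers: "tx", "ty", "tz": the shift along the tool's x, y, z in mm; "ax", "ay", "az": the turn, a rotation vector about the tool's x, y, z in rad; "claw": the opening, from 0 (shut) to 1 (fully open). A call has 1 to 20 rows; each row is the pose to reach, as a shift and turn from the pose commanded when the call began, along the tool's axes at that moment; what a row does not reach only later rows make up. A row lasts 1/10 s, in which the tool goes at most 50 mm and 8.59 degrees, less where a joint would pass 70% of its speed; a pose out of reach is approached as far as the arm can. A call with a gripper value outside its range is refused whole. The fingers move at their own pace and stop on an object; "grip_force" is the grip in N (left out, the last holds). Time passes only in rows, so rows that repeat a pose let the fingers close. It gives the time, the measured TCP pose, the force, the opening and the grip force at its end, in the units of the state.
- manip.state(): the state, without advancing time (a new reading comes with each control period).
- vision.read_camera(name): name is "scene" or "top"; returns a dict with "color" (400x640x3 uint8, red, green, blue), "range_z" (400x640 float32, m along the optical axis (not along the pixel's ray), 0 where there is no reading), "K" (3x3 intrinsics, pixels), "k1" (the pictures are not rectified: a ray, as slopes to the right and down, at radius r is drawn at 1 + k1 r^2 times it, then the intrinsics apply), "cam_to_world" (4x4, takes a point from camera to world coordinates). Camera axes: x right, y down, z forward; pixel columns grow to the right and rows downward; lengths in m; the calibration is good to about 2 mm. A picture is of the moment at which its call begins.
- manip.job_done(): hands the job in; it is judged then, once.
The state is a dict: "time": time; "joints": joint angles; "qvel": joint speeds; "joint_efforts": joint torques, N m; "position": TCP position; "tcp_rot": TCP orientation; "force": force on the tool from outside, world axes, zero at the start; "moment": the same for the moment, N m; "gripper_width": finger opening in m; "grasp_force": force on a finger pad.
Only numpy, scipy, OpenCV 4.12 (cv2) and the standard library are available. Lean on these libraries where they do the work, as an engineer would, in place of code of your own. Each camera call takes 0.05 s, during which the arm holds its last target. There are 200 camera calls.

## Working session

There is one attempt and no reset: what is moved stays moved. The work goes in short steps, Python scripts to look and compute and a tool call to move; the robot and the scene stay as the last step left them, time stands still between calls to the robot, and variables do not carry over. Pictures are saved under pics/ and viewed, at most 10 in all, crops included, and the job is handed in when it is done.

Besides the shell and the picture viewer there is one more tool, called after "Request:" in YAML: its name, and indented under it one key for each argument. drive_tool: Moves the arm, as the interface text tells. Its arguments: {"type":"object","properties":{"deltas":{"type":"array","items":{"type":"object","properties":{"tx":{"type":"number"},"ty":{"type":"number"},"tz":{"type":"number"},"ax":{"type":"number"},"ay":{"type":"number"},"az":{"type":"number"},"claw":{"type":"number"}}}},"grip_force":{"type":"number"}},"required":["deltas"]}

```bash
mkdir -p pics
cat > h.py <<'E'
from bench import manip, vision
import numpy as np, cv2
from scipy.spatial.transform import Rotation as R
def cam(n):
    c=vision.read_camera(n); return c
def save(c,name,crop=None,s=1):
    im=c["color"][:,:,::-1]
    if crop: x0,y0,x1,y1=crop; im=im[y0:y1,x0:x1]
    im=cv2.resize(im,None,fx=s,fy=s,interpolation=cv2.INTER_CUBIC); cv2.imwrite("pics/"+name+".png",im)
def ray(c,u,v):
    K=c["K"];k=c["k1"]
    d=np.array([(u-K[0,2])/K[0,0],(v-K[1,2])/K[1,1]]); p=d.copy()
    for _ in range(20): p=d/(1+k*(p@p))
    return np.array([p[0],p[1],1])
def atz(c,u,v,z):
    T=np.array(c["cam_to_world"]); d=T[:3,:3]@ray(c,u,v); o=T[:3,3]
    return o+d*(z-o[2])/d[2]
def depthpt(c,u,v):
    T=np.array(c["cam_to_world"]); return T[:3,3]+T[:3,:3]@(ray(c,u,v)*c["range_z"][int(v),int(u)])
def cloud(c):
    K=c["K"];T=np.array(c["cam_to_world"]);h,w=c["range_z"].shape
    u,v=np.meshgrid(np.arange(w),np.arange(h)); x=(u-K[0,2])/K[0,0]; y=(v-K[1,2])/K[1,1]; a,b=x.copy(),y.copy()
    for _ in range(20):
        f=1+c["k1"]*(a*a+b*b); a,b=x/f,y/f
    P=np.stack([a,b,np.ones_like(a)],-1)*c["range_z"][...,None]
    return P@T[:3,:3].T+T[:3,3]
E
python3 - <<'E'
from h import *
for n in("scene","top"):
    c=cam(n); save(c,n+"0"); print(n,np.round(c["cam_to_world"],3).tolist(),c["K"].tolist(),c["k1"])
    np.savez(n+"0.npz",**c)
s=manip.state(); print(s)
E
```

```text
scene [[-0.328, 0.692, -0.643, 1.395], [0.945, 0.242, -0.221, 0.273], [0.003, -0.68, -0.733, 0.931], [0.0, 0.0, 0.0, 1.0]] [[481.4653394617408, 0.0, 320.56819501759566], [0.0, 481.4653394617408, 201.00290651558322], [0.0, 0.0, 1.0]] -0.053475114491646346
top [[0.0, -0.998, 0.063, 0.535], [-1.0, -0.001, -0.007, 0.002], [0.007, -0.063, -0.998, 1.3], [0.0, 0.0, 0.0, 1.0]] [[517.1800292287145, 0.0, 318.8611797377788], [0.0, 517.1800292287145, 205.06487891161407], [0.0, 0.0, 1.0]] -0.01670816912627208
{'time': 0.1, 'joints': array([-1.31252761e+00,  5.28421537e-01,  1.43379186e+00, -2.69100482e-06,
        1.18140308e+00, -1.78493472e-01]), 'qvel': array([ 3.27863918e-04, -1.99373699e-03, -2.16147290e-03,  6.22471685e-04,
        1.08548212e-03,  7.50934776e-06]), 'joint_efforts': array([-9.42130350e-05, -4.40984952e+01, -1.77150410e+01,  6.35495991e-02,
        5.34155464e-02, -5.33021444e-05]), 'position': array([ 0.26422147, -0.56560308,  0.19563422]), 'tcp_rot': array([ 9.76248853e-01,  2.16649842e-01, -4.15952546e-05, -1.01105554e-03]), 'force': array([0.29291344, 0.84551875, 0.18144532]), 'moment': array([0.02307309, 0.03956451, 0.00177847]), 'grasp_force': 0.0, 'gripper_width': 0.0871640852360002}
```

View pics/top0.png

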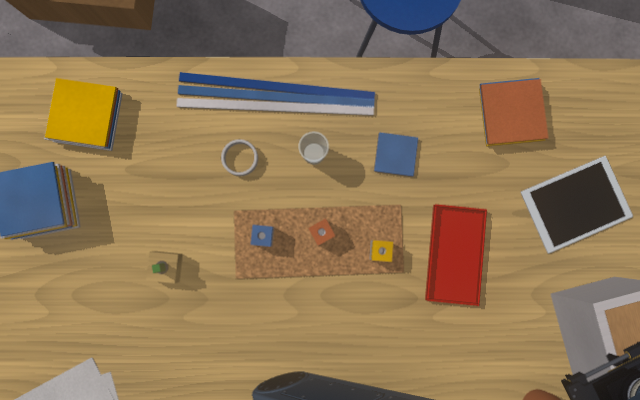

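View pics/scene0.png

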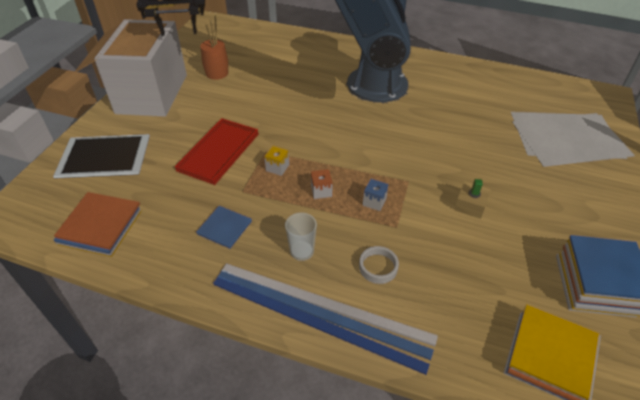

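The top view shows the holders at about (262,236) blue, (321,232) terracotta and (382,251) yellow. The gauge grip is at (157,267) on its stand and the tray spans (427–487, 205–305). The scene view agrees.

```bash
cat >> h.py <<'E'
BX={"top":{"a":(245,220,280,252),"b":(366,236,400,268),"c":(303,215,340,250),"g":(148,258,168,277)},
    "scene":{"a":(358,175,392,212),"b":(262,143,294,178),"c":(306,164,338,200),"g":(466,174,486,202)}}
HS={"a":((95,70,50),(125,255,255)),"b":((20,130,90),(35,255,255)),"c":((2,120,90),(11,255,255)),"g":((45,80,30),(85,255,255))}
def seg(c,box,k):
    x0,y0,x1,y1=box; s=6
    im=cv2.resize(c["color"][y0:y1,x0:x1],None,fx=s,fy=s,interpolation=cv2.INTER_CUBIC)
    m=cv2.inRange(cv2.cvtColor(im,cv2.COLOR_RGB2HSV),*map(np.array,HS[k]))
    n,l,st,_=cv2.connectedComponentsWithStats(m); 
    if n<2: return None
    i=1+np.argmax(st[1:,4]); cs,_=cv2.findContours((l==i).astype(np.uint8),cv2.RETR_EXTERNAL,cv2.CHAIN_APPROX_NONE)
    ct=max(cs,key=cv2.contourArea)[:,0]
    return (ct+.5)/s-.5+np.array([x0,y0])
def rect(c,ct,z):
    P=np.array([atz(c,u,v,z)[:2] for u,v in ct]); r=cv2.minAreaRect((P*1000).astype(np.float32))
    h=cv2.moments(cv2.convexHull((P*1000).astype(np.float32)))
    return np.array([h["m10"]/h["m00"],h["m01"]/h["m00"]]),r
E
python3 - <<'E'
from h import *
for n in("top","scene"):
    c=dict(np.load(n+"0.npz"))
    for k in"abcg":
        ct=seg(c,BX[n][k],k)
        if ct is None: print(n,k,None);continue
        m,r=rect(c,ct,.091 if k=="g" else .061); print(n,k,m.round(1),[np.round(x,1) for x in r])
    P=cloud(c)
    t=cv2.cvtColor(c["color"],cv2.COLOR_RGB2HSV); mm=((t[...,0]<5)|(t[...,0]>175))&(t[...,1]>180)&(t[...,2]>80)
    nn,l,st,_=cv2.connectedComponentsWithStats(mm.astype(np.uint8)); i=1+np.argmax(st[1:,4])
    Q=P[l==i]; print("tray",n,Q[:,2].min(),Q[:,2].max(),[np.round(x,1) for x in cv2.minAreaRect((Q[:,:2]*1000).astype(np.float32))])
c=dict(np.load("top0.npz"))
P=cloud(c)
for nm,(u,v) in dict(a=(256,231),c=(314,229),b=(376,246),stand=(175,262),mat=(290,255),g=(157,267),table=(450,340)).items(): print(nm,P[v,u].round(4))
a=cv2.resize(c["color"][195:290,140:400,::-1],None,fx=3,fy=3,interpolation=2); cv2.imwrite("pics/t1.png",a)
c=dict(np.load("scene0.npz")); a=cv2.resize(c["color"][135:225,250:500,::-1],None,fx=3.2,fy=3.2,interpolation=2); cv2.imwrite("pics/s1.png",a)
E
```

```text
top a [540.7 130.4] [array([540.7, 130.4]), array([47.5, 46.4]), np.float64(84.9)]
top b [ 504.2 -157.3] [array([ 504.2, -157.1]), array([51.2, 49.4]), np.float64(85.5)]
top c [549.6 -13. ] [array([549.7, -12.9]), array([49. , 49.2]), np.float64(29.7)]
top g [464.7 372.4] [array([464.8, 372.4]), array([16.9, 16.1]), np.float64(10.6)]
tray top -0.0041698294610563735 1.2997182769613544 [array([ 509. , -205.2]), array([417.5, 237.5]), np.float64(84.1)]
scene a [546.5 129.6] [array([547.5, 129.5]), array([48.6, 57.3]), np.float64(84.6)]
scene b [ 507.6 -158. ] [array([ 508.8, -158.2]), array([74.3, 60.4]), np.float64(0.8)]
scene c [556.2 -13.2] [array([558. , -12.6]), array([67.4, 49.4]), np.float64(29.2)]
scene g [486.  368.2] [array([485.9, 368.6]), array([18.6, 58.8]), np.float64(86.2)]
tray scene 0.00024648103214897077 0.9310869421182498 [array([ 914.3, -121.7]), array([1223.1,  231.4]), np.float64(28.7)]
a [0.551  0.1436 0.0593]
c [0.5559 0.0048 0.0585]
b [ 0.5153 -0.1437  0.0591]
stand [0.4765 0.339  0.0493]
mat [0.492  0.0646 0.0052]
g [0.4669 0.3688 0.093 ]
table [ 2.811e-01 -3.336e-01  2.000e-04]
```

View pics/t1.png

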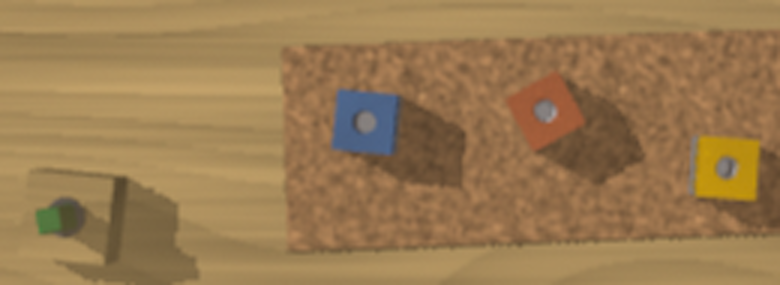

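View pics/s1.png

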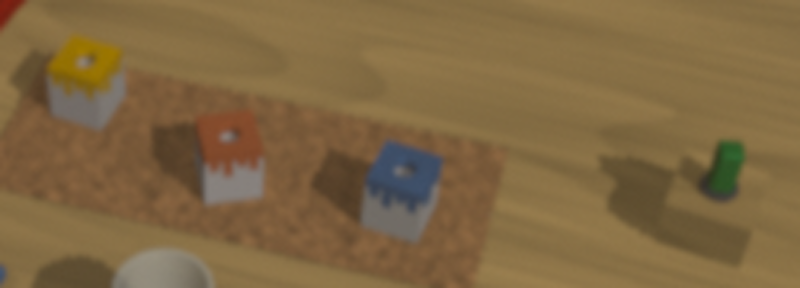

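The crops show the bore mouths at t1 (366,122), (545,111), (727,168) and s1 (405,170), (230,137), (86,62). The grip top is at t1 (48,221) and s1 (731,146).

Run:
```python
from h import *
t=dict(np.load("top0.npz")); s=dict(np.load("scene0.npz"))
tp=dict(a=(366,122),c=(545,111),b=(727,168),g=(48,221)); sp=dict(a=(405,170),c=(230,137),b=(86,62),g=(731,146))
for k in tp:
    z=.091 if k=="g" else .061
    u,v=tp[k]; A=atz(t,(u+.5)/3-.5+140,(v+.5)/3-.5+195,z); u,v=sp[k]; B=atz(s,(u+.5)/3.2-.5+250,(v+.5)/3.2-.5+135,z)
    print(k,(A[:2]*1000).round(1),(B[:2]*1000).round(1))
P=cloud(t)
m=(abs(P[...,2]-.045)<.008)&(P[...,1]>.3)&(P[...,1]<.45)&(P[...,0]>.38)&(P[...,0]<.55)
print("stand",m.sum(),cv2.minAreaRect((P[m][:,:2]*1000).astype(np.float32)))
h=cv2.cvtColor(t["color"],cv2.COLOR_RGB2HSV); mm=((h[...,0]<6)|(h[...,0]>174))&(h[...,1]>150); mm[:, :400]=0; mm[:,500:]=0; mm[:190]=0;mm[320:]=0
Q=P[mm&(P[...,2]>.015)&(P[...,2]<.03)]; print("tray",len(Q),cv2.minAreaRect((Q[:,:2]*1000).astype(np.float32)))
g=t["color"][262:274,150:166]; hh=h[262:274,150:166]; print(hh[...,0]); print(hh[...,2])
S=manip.state(); Rm=R.from_quat(S["tcp_rot"]); print(Rm.as_matrix().round(3))
```

```text
a [540.6 129.8] [541.6 129.3]
c [549.5 -12.8] [552.2 -13.6]
b [ 504.2 -157.8] [ 506.7 -158.4]
g [463.7 372.4] [460.9 368.6]
stand 762 ((465.47796630859375, 371.2121887207031), (71.6407470703125, 70.40068817138672), 84.0224609375)
tray 669 ((494.1125793457031, -347.4830322265625), (131.7775115966797, 237.72703552246094), 84.37386322021484)
[[19 19 19 19 19 19 19 18 16 14 18 25 28 25 18 18]
 [19 19 19 19 19 19 20 25 32 29 26 31 32 30 23 16]
 [19 19 21 25 28 32 40 45 45 40 30 29 29 29 27 19]
 [19 21 36 44 49 49 49 50 48 42 31 28 28 29 27 20]
 [19 23 46 50 50 49 50 49 49 43 32 28 28 28 27 21]
 [19 23 43 49 49 49 49 49 49 45 33 27 28 29 27 23]
 [19 22 40 49 49 49 49 49 49 46 34 27 27 28 28 25]
 [19 21 36 49 49 49 49 49 49 46 37 28 28 27 27 25]
 [19 20 26 49 49 49 49 49 49 48 39 28 27 27 26 22]
 [19 19 25 51 49 48 47 46 45 43 34 26 24 22 21 19]
 [19 19 23 43 43 40 35 32 29 27 21 21 19 17 17 19]
 [19 19 20 23 23 21 21 20 18 18 17 17 17 18 19 18]]
[[165 164 164 164 164 163 157 135 108  94  93  89  87  87  89  98]
 [165 165 165 165 165 158 133 102  90  88  84  82  81  79  84  87]
 [165 161 146 135 128 123 110 105 104  91  77  77  76  76  78  84]
 [163 151 119 119 118 119 118 118 114  97  79  78  78  77  79  83]
 [159 143 121 120 120 121 119 119 116 102  81  78  79  79  79  84]
 [160 145 123 120 119 119 119 119 118 107  84  80  79  78  80  83]
 [159 148 123 120 119 119 120 119 118 111  87  80  80  80  80  82]
 [157 148 124 119 119 118 118 117 118 112  91  80  81  81  81  83]
 [157 155 133 119 118 118 118 118 119 114  94  81  82  82  82  86]
 [159 160 142 127 118 115 114 110 108 102  88  82  84  86  87  90]
 [159 161 146 122 110 106 107 102  97  92  91  87  88  90  94 101]
 [162 162 156 142 138 140 143 145 139 124 110  95  96 104 116 122]]
[[ 0.906  0.423 -0.001]
 [ 0.423 -0.906  0.002]
 [ 0.    -0.002 -1.   ]]
```

```bash
cat >> h.py <<'E'
def go(x,y,z,yaw,S=None):
    "tool deltas (mm, rad) from the present pose to world x,y,z (mm), tool x at yaw deg, pointing down"
    S=S or manip.state(); R0=R.from_quat(S["tcp_rot"]); p=np.array(S["position"])*1000
    T=R.from_matrix(np.array([[np.cos(np.radians(yaw)),np.sin(np.radians(yaw)),0],[np.sin(np.radians(yaw)),-np.cos(np.radians(yaw)),0],[0,0,-1]]))
    print((x,y,z,yaw),"t",R0.inv().apply(np.array([x,y,z])-p).round(1),"a",(R0.inv()*T).as_rotvec().round(4))
def st():
    S=manip.state(); Rm=R.from_quat(S["tcp_rot"]).as_matrix()
    print("t",round(S["time"],2),"p",(np.array(S["position"])*1000).round(1),"yaw",np.degrees(np.arctan2(Rm[1,0],Rm[0,0])).round(2),"F",np.round(S["force"],1),"w",round(S["gripper_width"]*1000,1),"gf",round(S["grasp_force"],1),"q6",round(S["joints"][5],2))
E
python3 -c "
from h import *
go(470,-150,200,60); go(464.5,372,140,100)"
```

```text
(470, -150, 200, 60) t [ 362.3 -289.6   -3.7] a [-0.0018 -0.001  -0.6104]
(464.5, 372, 140, 100) t [ 578.1 -764.8   57.4] a [-0.0015 -0.0016 -1.3086]
```

Request:
drive_tool:
  deltas:
    - {"tx": 362, "ty": -290, "tz": -4, "az": -0.61}
    - {"tx": 362, "ty": -290, "tz": -4, "az": -0.61}
    - {"tx": 362, "ty": -290, "tz": -4, "az": -0.61}
    - {"tx": 362, "ty": -290, "tz": -4, "az": -0.61}
    - {"tx": 362, "ty": -290, "tz": -4, "az": -0.61}
    - {"tx": 362, "ty": -290, "tz": -4, "az": -0.61}
    - {"tx": 362, "ty": -290, "tz": -4, "az": -0.61}
    - {"tx": 362, "ty": -290, "tz": -4, "az": -0.61}
    - {"tx": 362, "ty": -290, "tz": -4, "az": -0.61}
    - {"tx": 578, "ty": -765, "tz": 57, "az": -1.308}
    - {"tx": 578, "ty": -765, "tz": 57, "az": -1.308}
    - {"tx": 578, "ty": -765, "tz": 57, "az": -1.308}
    - {"tx": 578, "ty": -765, "tz": 57, "az": -1.308}
    - {"tx": 578, "ty": -765, "tz": 57, "az": -1.308}
    - {"tx": 578, "ty": -765, "tz": 57, "az": -1.308}
    - {"tx": 578, "ty": -765, "tz": 57, "az": -1.308}
    - {"tx": 578, "ty": -765, "tz": 57, "az": -1.308}
    - {"tx": 578, "ty": -765, "tz": 57, "az": -1.308}
    - {"tx": 578, "ty": -765, "tz": 57, "az": -1.308}
    - {"tx": 578, "ty": -765, "tz": 57, "az": -1.308}
  grip_force: 25

```text
validation failed for argument at $.de...
```

```bash
python3 -c "
from h import *
st(); go(464.5,371.5,55,100); go(464.5,371.5,100,100)"
```

```text
t 0.1 p [ 264.2 -565.6  195.6] yaw 25.02 F [0.3 0.8 0.2] w 87.2 gf 0.0 q6 -0.18
(464.5, 371.5, 55, 100) t [ 577.8 -764.1  142.4] a [-0.0015 -0.0016 -1.3086]
(464.5, 371.5, 100, 100) t [ 577.8 -764.2   97.4] a [-0.0015 -0.0016 -1.3086]
```

Request:
drive_tool:
  deltas:
    - {"tx": 362, "ty": -290, "tz": -4, "ax": 0, "ay": 0, "az": -0.61, "claw": 1}
  grip_force: 25

```text
time: 0.2
position: [0.2849, -0.5267, 0.1965]
tcp_rot: [0.958, 0.288, -0.001, 0.003]
force: [1.0, -0.2, 0.6]
gripper_width: 0.0868
grasp_force: 0.0
```

```bash
python3 -c "
from h import *
st();S=dict(manip.state()); S['position']=np.array([.2862,-.5212,.197]); S['tcp_rot']=R.from_euler('z',33.6,degrees=True)*R.from_euler('x',180,degrees=True); S['tcp_rot']=S['tcp_rot'].as_quat()
go(470,-150,200,60,S); go(464.5,371.5,140,100,S)"
```

```text
t 0.2 p [ 284.9 -526.7  196.5] yaw 33.52 F [ 1.  -0.2  0.6] w 86.8 gf 0.0 q6 -0.27
(470, -150, 200, 60) t [ 358.5 -207.5   -3. ] a [ 0.      0.     -0.4608]
(464.5, 371.5, 140, 100) t [ 642.5 -644.9   57. ] a [ 0.      0.     -1.1589]
```

Request:
drive_tool:
  deltas:
    - {"tx": 358, "ty": -207, "tz": -3, "ax": 0, "ay": 0, "az": -0.46, "claw": 1}
    - {"tx": 358, "ty": -207, "tz": -3, "ax": 0, "ay": 0, "az": -0.46, "claw": 1}
    - {"tx": 358, "ty": -207, "tz": -3, "ax": 0, "ay": 0, "az": -0.46, "claw": 1}
    - {"tx": 358, "ty": -207, "tz": -3, "ax": 0, "ay": 0, "az": -0.46, "claw": 1}
    - {"tx": 358, "ty": -207, "tz": -3, "ax": 0, "ay": 0, "az": -0.46, "claw": 1}
    - {"tx": 358, "ty": -207, "tz": -3, "ax": 0, "ay": 0, "az": -0.46, "claw": 1}
    - {"tx": 358, "ty": -207, "tz": -3, "ax": 0, "ay": 0, "az": -0.46, "claw": 1}
    - {"tx": 358, "ty": -207, "tz": -3, "ax": 0, "ay": 0, "az": -0.46, "claw": 1}
    - {"tx": 642, "ty": -645, "tz": 57, "ax": 0, "ay": 0, "az": -1.159, "claw": 1}
    - {"tx": 642, "ty": -645, "tz": 57, "ax": 0, "ay": 0, "az": -1.159, "claw": 1}
    - {"tx": 642, "ty": -645, "tz": 57, "ax": 0, "ay": 0, "az": -1.159, "claw": 1}
    - {"tx": 642, "ty": -645, "tz": 57, "ax": 0, "ay": 0, "az": -1.159, "claw": 1}
    - {"tx": 642, "ty": -645, "tz": 57, "ax": 0, "ay": 0, "az": -1.159, "claw": 1}
    - {"tx": 642, "ty": -645, "tz": 57, "ax": 0, "ay": 0, "az": -1.159, "claw": 1}
    - {"tx": 642, "ty": -645, "tz": 57, "ax": 0, "ay": 0, "az": -1.159, "claw": 1}
    - {"tx": 642, "ty": -645, "tz": 57, "ax": 0, "ay": 0, "az": -1.159, "claw": 1}
    - {"tx": 642, "ty": -645, "tz": 57, "ax": 0, "ay": 0, "az": -1.159, "claw": 1}
    - {"tx": 642, "ty": -645, "tz": 57, "ax": 0, "ay": 0, "az": -1.159, "claw": 1}
    - {"tx": 642, "ty": -645, "tz": 57, "ax": 0, "ay": 0, "az": -1.159, "claw": 1}
    - {"tx": 642, "ty": -645, "tz": 57, "ax": 0, "ay": 0, "az": -1.159, "claw": 1}
  grip_force: 25

```text
time: 2.2
position: [0.4633, 0.3756, 0.139]
tcp_rot: [0.641, 0.768, 0.001, -0.0]
force: [-0.8, 0.3, 0.3]
gripper_width: 0.0871
grasp_force: 0.0
```

```bash
python3 -c "
from h import *
st(); go(464.5,371.5,55,100)"
```

```text
t 2.2 p [463.3 375.6 139. ] yaw 100.32 F [-0.8  0.3  0.3] w 87.1 gf 0.0 q6 0.31
(464.5, 371.5, 55, 100) t [-4.4  0.4 84. ] a [ 0.0006 -0.0016  0.0057]
```

Request:
drive_tool:
  deltas:
    - {"tx": -4.4, "ty": 0.4, "tz": 40, "ax": 0, "ay": 0, "az": 0, "claw": 1}
    - {"tx": -4.4, "ty": 0.4, "tz": 70, "ax": 0, "ay": 0, "az": 0, "claw": 1}
    - {"tx": -4.4, "ty": 0.4, "tz": 83, "ax": 0, "ay": 0, "az": 0, "claw": 1}
    - {"tx": -4.4, "ty": 0.4, "tz": 83, "ax": 0, "ay": 0, "az": 0, "claw": 1}
    - {"tx": -4.4, "ty": 0.4, "tz": 83, "ax": 0, "ay": 0, "az": 0, "claw": 1}

```text
time: 2.7
position: [0.4659, 0.3667, 0.0577]
tcp_rot: [0.643, 0.766, 0.0, 0.0]
force: [-0.6, 0.1, -0.6]
gripper_width: 0.0872
grasp_force: 0.0
```

```bash
python3 -c "
from h import *
st(); c=cam('scene'); a=np.ascontiguousarray(c['color'][130:230,400:540,::-1]); cv2.imwrite('pics/s2.png',cv2.resize(a,None,fx=4,fy=4,interpolation=2))"
```

```text
t 2.7 p [465.9 366.7  57.7] yaw 99.99 F [-0.6  0.1 -0.6] w 87.2 gf 0.0 q6 0.3
```

View pics/s2.png

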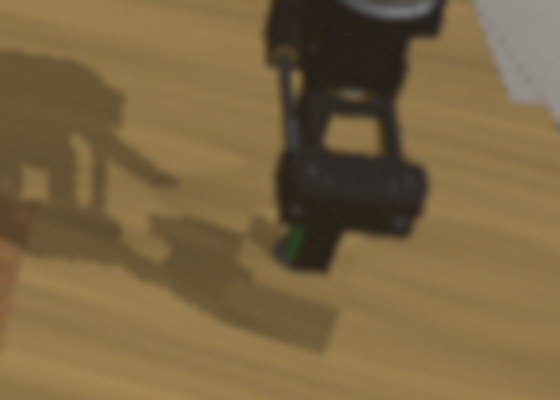

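The picture shows the fingers straddling the green grip, at (295,245) in the crop, with the pads a little off along y.

Request:
drive_tool:
  deltas:
    - {"tx": 4.7, "ty": -0.5, "tz": 3, "ax": 0, "ay": 0, "az": 0, "claw": 1}
    - {"tx": 4.7, "ty": -0.5, "tz": 3, "ax": 0, "ay": 0, "az": 0, "claw": 1}
    - {"tx": 4.7, "ty": -0.5, "tz": 3, "ax": 0, "ay": 0, "az": 0, "claw": 0}
    - {"tx": 4.7, "ty": -0.5, "tz": 3, "ax": 0, "ay": 0, "az": 0, "claw": 0}
    - {"tx": 4.7, "ty": -0.5, "tz": 3, "ax": 0, "ay": 0, "az": 0, "claw": 0}
    - {"tx": 4.7, "ty": -0.5, "tz": 3, "ax": 0, "ay": 0, "az": 0, "claw": 0}
    - {"tx": 4.7, "ty": -0.5, "tz": 3, "ax": 0, "ay": 0, "az": 0, "claw": 0}
    - {"tx": 4.7, "ty": -0.5, "tz": 3, "ax": 0, "ay": 0, "az": 0, "claw": 0}
  grip_force: 20

```text
time: 3.55
position: [0.4639, 0.3713, 0.054]
tcp_rot: [0.643, 0.766, -0.0, -0.0]
force: [0.4, 0.2, 0.2]
gripper_width: 0.0469
grasp_force: 0.0
```

```bash
python3 -c "
from h import *
st()"
```

```text
t 3.55 p [463.9 371.3  54. ] yaw 100.02 F [0.4 0.2 0.2] w 46.9 gf 0.0 q6 0.31
```

Request:
drive_tool:
  deltas:
    - {"tx": 0, "ty": 0, "tz": 0, "ax": 0, "ay": 0, "az": 0, "claw": 0}
    - {"tx": 0, "ty": 0, "tz": 0, "ax": 0, "ay": 0, "az": 0, "claw": 0}
    - {"tx": 0, "ty": 0, "tz": 0, "ax": 0, "ay": 0, "az": 0, "claw": 0}
    - {"tx": 0, "ty": 0, "tz": 0, "ax": 0, "ay": 0, "az": 0, "claw": 0}
    - {"tx": 0, "ty": 0, "tz": 0, "ax": 0, "ay": 0, "az": 0, "claw": 0}
    - {"tx": 0, "ty": 0, "tz": 0, "ax": 0, "ay": 0, "az": 0, "claw": 0}
    - {"tx": 0, "ty": 0, "tz": 0, "ax": 0, "ay": 0, "az": 0, "claw": 0}
  grip_force: 20

```text
time: 4.25
position: [0.4639, 0.3714, 0.054]
tcp_rot: [0.643, 0.766, -0.0, -0.0]
force: [-0.7, 0.4, 0.5]
gripper_width: 0.02
grasp_force: 19.9
```

```bash
python3 -c "
from h import *
st()"
```

```text
t 4.25 p [463.9 371.4  54. ] yaw 100.02 F [-0.7  0.4  0.5] w 20.0 gf 19.9 q6 0.31
```

Request:
drive_tool:
  deltas:
    - {"tx": 0, "ty": 0, "tz": -40, "ax": 0, "ay": 0, "az": 0, "claw": 0}
    - {"tx": 0, "ty": 0, "tz": -75, "ax": 0, "ay": 0, "az": 0, "claw": 0}
    - {"tx": -45, "ty": 6, "tz": -75, "ax": 0, "ay": 0, "az": 0, "claw": 0}
    - {"tx": -90, "ty": 12, "tz": -75, "ax": 0, "ay": 0, "az": 0, "claw": 0}
    - {"tx": -135, "ty": 18, "tz": -75, "ax": 0, "ay": 0, "az": 0, "claw": 0}
    - {"tx": -180, "ty": 24, "tz": -75, "ax": 0, "ay": 0, "az": 0, "claw": 0}
    - {"tx": -220, "ty": 30, "tz": -75, "ax": 0, "ay": 0, "az": 0, "claw": 0}
    - {"tx": -242, "ty": 33, "tz": -75, "ax": 0, "ay": 0, "az": 0, "claw": 0}
    - {"tx": -251, "ty": 34, "tz": -73, "ax": 0, "ay": 0, "az": 0, "claw": 0}
    - {"tx": -251, "ty": 34, "tz": -70, "ax": 0, "ay": 0, "az": 0, "claw": 0}
    - {"tx": -251, "ty": 34, "tz": -68, "ax": 0, "ay": 0, "az": 0, "claw": 0}
    - {"tx": -251, "ty": 34, "tz": -68, "ax": 0, "ay": 0, "az": 0, "claw": 0}
    - {"tx": -251, "ty": 34, "tz": -68, "ax": 0, "ay": 0, "az": 0, "claw": 0}

```text
time: 5.55
position: [0.5404, 0.1315, 0.1218]
tcp_rot: [0.642, 0.767, -0.0, -0.0]
force: [-0.5, -0.4, -1.3]
gripper_width: 0.0199
grasp_force: 20.0
```

```bash
python3 -c "
from h import *
st(); c=cam('scene'); np.savez('s3.npz',**c); a=np.ascontiguousarray(c['color'][115:225,310:450,::-1]); cv2.imwrite('pics/s3.png',cv2.resize(a,None,fx=5,fy=5,interpolation=2))
go(541,129.7,122,100)"
```

```text
t 5.55 p [540.4 131.5 121.8] yaw 100.14 F [-0.5 -0.4 -1.3] w 19.9 gf 20.0 q6 -0.14
(541, 129.7, 122, 100) t [-1.7  0.1 -0.1] a [-0.0002 -0.0002  0.0023]
```

View pics/s3.png

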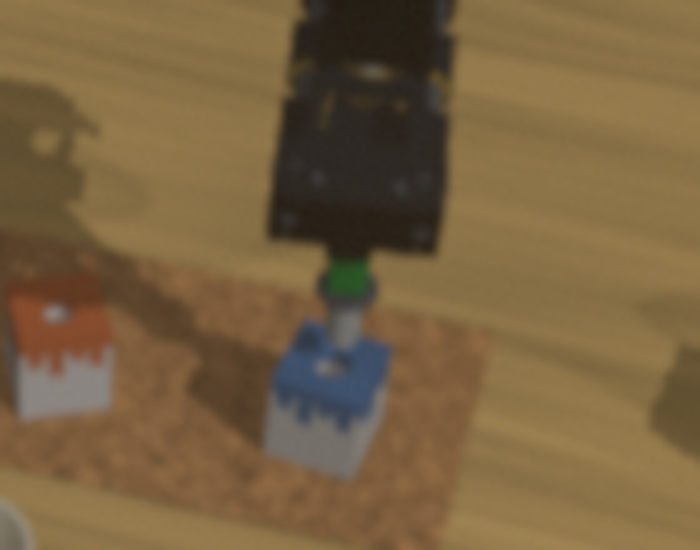

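The pin hangs above the blue holder: its end is at about (345,342) in the crop, and the mouth at (331,367).

Run:
```python
from h import *
c=dict(np.load('s3.npz')); T=c['cam_to_world'];K=c['K']
def proj(p):
    q=T[:3,:3].T@(np.array(p)-T[:3,3]); s=q[:2]/q[2]; s=s*(1+c['k1']*(s@s)); return K[0,0]*s+K[:2,2]
def crop(p): return ((proj(p)+.5-np.array([310,115]))*5-.5).round(1)
print("tip exp",crop([.5404,.1315,.0788]),"collar top c",crop([.5404,.1315,.1168]), "mouth a top-est",crop([.5406,.1298,.061]),"scene",crop([.5416,.1293,.061]))
c5=lambda u,v:((u+.5)/5-.5+310,(v+.5)/5-.5+115)
print("tip at z",(atz(c,*c5(345,341),.0788)*1000).round(1),"mouth",(atz(c,*c5(331,367),.061)*1000).round(1))
# pin centreline: light grey pixels
a=cv2.resize(c['color'][115:225,310:450],None,fx=5,fy=5,interpolation=2).astype(int)
for v in (315,325,332,338,342): print(v,[int(x) for x in a[v,310:385:4].sum(1)//3])
```

```text
tip exp [341.  340.4] collar top c [348.  285.5] mouth a top-est [334.5 364.7] scene [333.  365.8]
tip at z [540.2 133.5  78.8] mouth [542.7 128.5  61. ]
315 [92, 93, 91, 87, 80, 76, 78, 86, 93, 98, 102, 103, 98, 90, 85, 86, 90, 95, 97]
325 [80, 83, 85, 83, 78, 78, 84, 95, 104, 109, 112, 112, 107, 97, 91, 88, 89, 93, 95]
332 [65, 70, 74, 77, 76, 79, 87, 97, 104, 109, 111, 108, 101, 95, 89, 88, 90, 91, 95]
338 [60, 63, 69, 76, 79, 83, 90, 99, 105, 109, 109, 102, 94, 89, 87, 86, 88, 91, 94]
342 [60, 62, 68, 76, 81, 85, 91, 98, 104, 107, 105, 97, 89, 84, 83, 83, 85, 89, 91]
```

Request:
drive_tool:
  deltas:
    - {"tx": -2, "ty": 1, "tz": 6, "ax": 0, "ay": 0, "az": 0, "claw": 0}
    - {"tx": -2, "ty": 1, "tz": 12, "ax": 0, "ay": 0, "az": 0, "claw": 0}
    - {"tx": -2, "ty": 1, "tz": 12, "ax": 0, "ay": 0, "az": 0, "claw": 0}
    - {"tx": -2, "ty": 1, "tz": 12, "ax": 0, "ay": 0, "az": 0, "claw": 0}

```text
time: 6.0
position: [0.5421, 0.1283, 0.1095]
tcp_rot: [0.643, 0.766, -0.0, -0.0]
force: [0.4, 0.1, -1.1]
gripper_width: 0.0197
grasp_force: 20.0
```

```bash
python3 -c "
from h import *
st(); c=cam('scene'); np.savez('s4.npz',**c); a=c['color'][150:215,340:410,::-1]; t=cam('top'); np.savez('t4.npz',**t); b=t['color'][205:270,230:300,::-1]
a,b=[cv2.resize(np.ascontiguousarray(i),None,fx=5.7,fy=8,interpolation=2) for i in(a,b)]
cv2.imwrite('pics/s4.png',np.hstack([a,b])); st()"
```

```text
t 6.0 p [542.1 128.3 109.5] yaw 100.02 F [ 0.4  0.1 -1.1] w 19.7 gf 20.0 q6 -0.14
t 6.1 p [542.5 128.3 109.9] yaw 100.02 F [-0.3 -0.4 -1.9] w 20.0 gf 20.0 q6 -0.14
```

View pics/s4.png

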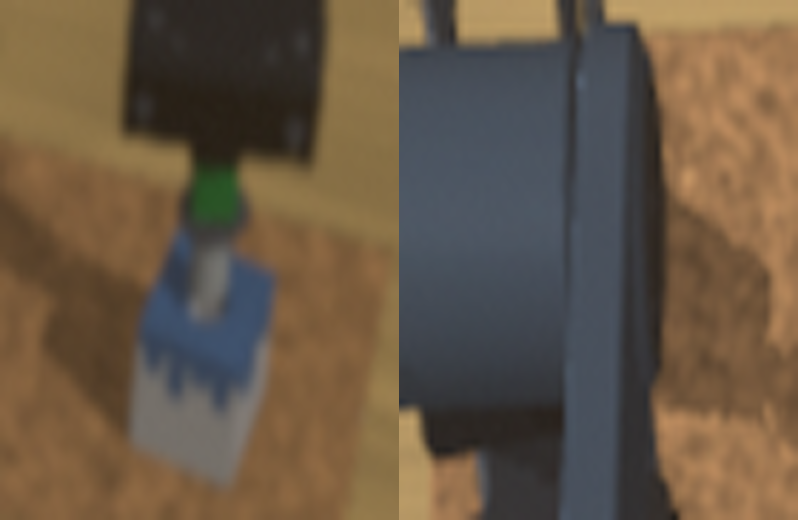

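The pin end is at about (208,318) in the left half, over the mouth; the top view is blocked by the arm.

Run:
```python
from h import *
c=dict(np.load('s4.npz'))
P=lambda u,v:(340+(u+.5)/5.7-.5,150+(v+.5)/8-.5)
T=c['cam_to_world'][:3,3]; 
for uv in [(208,318),(208,322),(210,322)]:
    p=atz(c,*P(*uv),.0667); d=T-p; d[2]=0; d/=np.linalg.norm(d); print(uv,((p-d*.0075)*1000).round(1))
a=cv2.resize(np.ascontiguousarray(c['color'][150:215,340:410]),None,fx=5.7,fy=8,interpolation=2).astype(int)
for v in (250,265,280,295,305,312,318,324,330): r=a[v,170:250:5]; print(v,[int(x) for x in r[:,0]])
```

```text
(208, 318) [545.2 130.1  66.7]
(208, 322) [546.9 130.5  66.7]
(210, 322) [546.6 131.4  66.7]
250 [83, 65, 59, 61, 65, 71, 77, 82, 86, 93, 95, 94, 94, 101, 111, 116]
265 [57, 51, 52, 57, 66, 76, 88, 99, 108, 113, 113, 105, 85, 72, 72, 78]
280 [52, 50, 51, 57, 66, 79, 91, 101, 109, 114, 112, 100, 80, 65, 60, 60]
295 [58, 54, 54, 61, 76, 90, 99, 105, 109, 107, 97, 80, 66, 61, 61, 61]
305 [61, 58, 60, 70, 89, 104, 107, 105, 104, 97, 82, 68, 60, 61, 61, 63]
312 [62, 61, 62, 71, 89, 103, 104, 100, 97, 90, 78, 66, 61, 61, 62, 62]
318 [62, 62, 62, 67, 80, 90, 92, 90, 87, 81, 74, 66, 62, 62, 62, 62]
324 [61, 62, 62, 64, 69, 75, 77, 77, 76, 73, 68, 65, 62, 63, 62, 62]
330 [61, 61, 61, 62, 65, 66, 67, 68, 68, 66, 65, 63, 62, 63, 63, 63]
```

Run:
```python
from h import *
c=dict(np.load('s4.npz')); T=c['cam_to_world'];K=c['K']
def proj(p):
    q=T[:3,:3].T@(np.array(p)/1000-T[:3,3]); s=q[:2]/q[2]; s=s*(1+c['k1']*(s@s)); u=K[0,0]*s+K[:2,2]; return ((u[0]+.5-340)*5.7-.5).round(1),((u[1]+.5-150)*8-.5).round(1)
for dz in(0,10,20,30): print(dz,proj([542.4,128.3,66.7+dz]))
print("per mm y",proj([542.4,129.3,66.7]),"per mm x",proj([543.4,128.3,66.7]))
print("mouth",proj([541.6,129.3,61]),proj([540.6,129.8,61]), "corner rng")
# fit top face of holder in this image vs s0
for f in('scene0.npz','s4.npz'):
    d=dict(np.load(f)); ct=seg(d,BX['scene']['a'],'a'); print(f,ct.min(0),ct.max(0))
```

```text
0 (np.float64(207.2), np.float64(293.9))
10 (np.float64(209.2), np.float64(271.5))
20 (np.float64(211.2), np.float64(248.9))
30 (np.float64(213.2), np.float64(225.9))
per mm y (np.float64(209.4), np.float64(294.7)) per mm x (np.float64(206.6), np.float64(296.1))
mouth (np.float64(208.7), np.float64(305.6)) (np.float64(210.4), np.float64(303.9)) corner rng
scene0.npz [365.08333333 179.91666667] [386.58333333 198.91666667]
s4.npz [364.91666667 179.25      ] [386.75       198.91666667]
```

Request:
drive_tool:
  deltas:
    - {"tx": -0.6, "ty": -1.3, "tz": 0, "ax": 0, "ay": 0, "az": 0, "claw": 0}
    - {"tx": -0.6, "ty": -1.3, "tz": 1.5, "ax": 0, "ay": 0, "az": 0, "claw": 0}
    - {"tx": -0.6, "ty": -1.3, "tz": 3, "ax": 0, "ay": 0, "az": 0, "claw": 0}
    - {"tx": -0.6, "ty": -1.3, "tz": 4.5, "ax": 0, "ay": 0, "az": 0, "claw": 0}
    - {"tx": -0.6, "ty": -1.3, "tz": 6, "ax": 0, "ay": 0, "az": 0, "claw": 0}
    - {"tx": -0.6, "ty": -1.3, "tz": 7, "ax": 0, "ay": 0, "az": 0, "claw": 0}
    - {"tx": -0.6, "ty": -1.3, "tz": 8, "ax": 0, "ay": 0, "az": 0, "claw": 0}
    - {"tx": -0.6, "ty": -1.3, "tz": 8, "ax": 0, "ay": 0, "az": 0, "claw": 0}
  grip_force: 12

```text
time: 6.9
position: [0.5409, 0.1276, 0.1018]
tcp_rot: [0.643, 0.766, -0.0, -0.0]
force: [-0.8, 0.9, -1.6]
gripper_width: 0.0197
grasp_force: 12.0
```

```bash
python3 -c "
from h import *
st();st();print(manip.state()['moment'])"
```

```text
t 6.9 p [540.9 127.6 101.8] yaw 100.02 F [-0.8  0.9 -1.6] w 19.7 gf 12.0 q6 -0.14
t 6.9 p [540.9 127.6 101.8] yaw 100.02 F [-0.8  0.9 -1.6] w 19.7 gf 12.0 q6 -0.14
[0.05351886 0.00932375 0.01295537]
```

Request:
drive_tool:
  deltas:
    - {"tx": 0, "ty": 0, "tz": 1.5, "ax": 0, "ay": 0, "az": 0, "claw": 0}
    - {"tx": 0, "ty": 0, "tz": 3, "ax": 0, "ay": 0, "az": 0, "claw": 0}
    - {"tx": 0, "ty": 0, "tz": 4.5, "ax": 0, "ay": 0, "az": 0, "claw": 0}
    - {"tx": 0, "ty": 0, "tz": 5.5, "ax": 0, "ay": 0, "az": 0, "claw": 0}
    - {"tx": 0, "ty": 0, "tz": 6, "ax": 0, "ay": 0, "az": 0, "claw": 0}
    - {"tx": 0, "ty": 0, "tz": 6, "ax": 0, "ay": 0, "az": 0, "claw": 0}

```text
time: 7.5
position: [0.5411, 0.1275, 0.0958]
tcp_rot: [0.643, 0.766, -0.0, -0.0]
force: [-1.2, 0.6, -1.2]
gripper_width: 0.0196
grasp_force: 12.0
```

```bash
python3 -c "
from h import *
st();print(manip.state()['moment'])"
```

```text
t 7.5 p [541.1 127.5  95.8] yaw 100.02 F [-1.2  0.6 -1.2] w 19.6 gf 12.0 q6 -0.14
[0.11326853 0.04055132 0.01983051]
```

Request:
drive_tool:
  deltas:
    - {"tx": 0, "ty": 0, "tz": 1, "ax": 0, "ay": 0, "az": 0, "claw": 0}
    - {"tx": 0, "ty": 0, "tz": 2, "ax": 0, "ay": 0, "az": 0, "claw": 0}
    - {"tx": 0, "ty": 0, "tz": 3, "ax": 0, "ay": 0, "az": 0, "claw": 0}
    - {"tx": 0, "ty": 0, "tz": 4, "ax": 0, "ay": 0, "az": 0, "claw": 0}
    - {"tx": 0, "ty": 0, "tz": 4, "ax": 0, "ay": 0, "az": 0, "claw": 0}

```text
time: 8.0
position: [0.5413, 0.1275, 0.0918]
tcp_rot: [0.643, 0.766, 0.0, 0.0]
force: [-0.2, -0.2, -0.9]
gripper_width: 0.0199
grasp_force: 12.0
```

```bash
python3 -c "
from h import *
st();print(manip.state()['moment'])"
```

```text
t 8.0 p [541.3 127.5  91.8] yaw 100.02 F [-0.2 -0.2 -0.9] w 19.9 gf 12.0 q6 -0.14
[0.07604374 0.04246068 0.02252016]
```

Request:
drive_tool:
  deltas:
    - {"tx": 0, "ty": 0, "tz": 1, "ax": 0, "ay": 0, "az": 0, "claw": 0}
    - {"tx": 0, "ty": 0, "tz": 2, "ax": 0, "ay": 0, "az": 0, "claw": 0}
    - {"tx": 0, "ty": 0, "tz": 3, "ax": 0, "ay": 0, "az": 0, "claw": 0}
    - {"tx": 0, "ty": 0, "tz": 3, "ax": 0, "ay": 0, "az": 0, "claw": 0}

```text
time: 8.4
position: [0.5412, 0.1275, 0.0888]
tcp_rot: [0.643, 0.766, 0.0, 0.0]
force: [-0.9, 0.7, -1.5]
gripper_width: 0.0198
grasp_force: 12.0
```

```bash
python3 -c "
from h import *
st();print(manip.state()['moment'])"
```

```text
t 8.4 p [541.2 127.5  88.8] yaw 100.03 F [-0.9  0.7 -1.5] w 19.8 gf 12.0 q6 -0.14
[0.125432   0.03598608 0.03124911]
```

Request:
drive_tool:
  deltas:
    - {"tx": 0, "ty": 0, "tz": 2, "ax": 0, "ay": 0, "az": 0, "claw": 0}
    - {"tx": 0, "ty": 0, "tz": 4, "ax": 0, "ay": 0, "az": 0, "claw": 0}
    - {"tx": 0, "ty": 0, "tz": 6, "ax": 0, "ay": 0, "az": 0, "claw": 0}
    - {"tx": 0, "ty": 0, "tz": 8, "ax": 0, "ay": 0, "az": 0, "claw": 0}
    - {"tx": 0, "ty": 0, "tz": 10, "ax": 0, "ay": 0, "az": 0, "claw": 0}
    - {"tx": 0, "ty": 0, "tz": 12, "ax": 0, "ay": 0, "az": 0, "claw": 0}
    - {"tx": 0, "ty": 0, "tz": 14, "ax": 0, "ay": 0, "az": 0, "claw": 0}
    - {"tx": 0, "ty": 0, "tz": 15.5, "ax": 0, "ay": 0, "az": 0, "claw": 0}
    - {"tx": 0, "ty": 0, "tz": 16.5, "ax": 0, "ay": 0, "az": 0, "claw": 0}
    - {"tx": 0, "ty": 0, "tz": 16.5, "ax": 0, "ay": 0, "az": 0, "claw": 0}

```text
time: 9.4
position: [0.5412, 0.1276, 0.0723]
tcp_rot: [0.643, 0.766, -0.0, -0.0]
force: [-0.7, 0.6, -1.2]
gripper_width: 0.0196
grasp_force: 12.0
```

```bash
python3 -c "
from h import *
st();print(manip.state()['moment'])"
```

```text
t 9.4 p [541.2 127.6  72.3] yaw 100.03 F [-0.7  0.6 -1.2] w 19.6 gf 12.0 q6 -0.14
[ 0.17016033  0.01411405 -0.01689418]
```

Nearly home; lower the last 2–3 mm in half-millimetre steps.

Request:
drive_tool:
  deltas:
    - {"tx": 0, "ty": 0, "tz": 0.6, "ax": 0, "ay": 0, "az": 0, "claw": 0}
    - {"tx": 0, "ty": 0, "tz": 1.2, "ax": 0, "ay": 0, "az": 0, "claw": 0}
    - {"tx": 0, "ty": 0, "tz": 1.8, "ax": 0, "ay": 0, "az": 0, "claw": 0}
    - {"tx": 0, "ty": 0, "tz": 2.2, "ax": 0, "ay": 0, "az": 0, "claw": 0}
    - {"tx": 0, "ty": 0, "tz": 2.2, "ax": 0, "ay": 0, "az": 0, "claw": 0}

```text
time: 9.9
position: [0.5412, 0.1276, 0.0705]
tcp_rot: [0.643, 0.766, 0.0, 0.0]
force: [-0.9, 1.4, 0.8]
gripper_width: 0.0196
grasp_force: 12.0
```

```bash
python3 -c "
from h import *
st();print(manip.state()['moment'])"
```

```text
t 9.9 p [541.2 127.6  70.5] yaw 100.03 F [-0.9  1.4  0.8] w 19.6 gf 12.0 q6 -0.14
[ 0.18337128  0.17926929 -0.02684117]
```

Request:
drive_tool:
  deltas:
    - {"tx": 0, "ty": 0, "tz": 0.4, "ax": 0, "ay": 0, "az": 0, "claw": 0}
    - {"tx": 0, "ty": 0, "tz": 0.4, "ax": 0, "ay": 0, "az": 0, "claw": 0.9}
    - {"tx": 0, "ty": 0, "tz": 0.4, "ax": 0, "ay": 0, "az": 0, "claw": 0.9}
    - {"tx": 0, "ty": 0, "tz": 0.4, "ax": 0, "ay": 0, "az": 0, "claw": 0.9}
    - {"tx": 0, "ty": 0, "tz": 0.4, "ax": 0, "ay": 0, "az": 0, "claw": 0.9}
    - {"tx": 0, "ty": 0, "tz": 0.4, "ax": 0, "ay": 0, "az": 0, "claw": 0.9}
    - {"tx": 0, "ty": 0, "tz": -20, "ax": 0, "ay": 0, "az": 0, "claw": 0.9}
    - {"tx": 0, "ty": 0, "tz": -60, "ax": 0, "ay": 0, "az": 0, "claw": 0.9}
    - {"tx": 0, "ty": 0, "tz": -100, "ax": 0, "ay": 0, "az": 0, "claw": 0.9}
    - {"tx": 0, "ty": 0, "tz": -100, "ax": 0, "ay": 0, "az": 0, "claw": 0.9}

```text
time: 10.9
position: [0.5455, 0.1278, 0.1757]
tcp_rot: [0.643, 0.766, 0.004, 0.005]
force: [0.9, -0.2, 0.4]
gripper_width: 0.0766
grasp_force: 0.0
```

```bash
python3 -c "
from h import *
st(); c=cam('scene'); save(c,'s5',(250,110,450,225),4); st()
go(550.3,-13.2,160,119.7); go(505,-157.8,160,85.5);go(550.3,-13.2,160,29.7)"
```

```text
t 10.9 p [545.5 127.8 175.7] yaw 100.04 F [ 0.9 -0.2  0.4] w 76.6 gf 0.0 q6 -0.14
t 10.95 p [543.5 127.7 173.2] yaw 100.03 F [ 0.2 -0.2 -1.6] w 77.6 gf 0.0 q6 -0.14
(550.3, -13.2, 160, 119.7) t [-139.9  -18.    13.2] a [ 0.0068  0.0023 -0.3432]
(505, -157.8, 160, 85.5) t [-274.4  -87.8   12.9] a [7.200e-03 2.000e-04 2.537e-01]
(550.3, -13.2, 160, 29.7) t [-139.9  -18.    13.2] a [ 0.0068 -0.0034  1.2276]
```

View pics/s5.png

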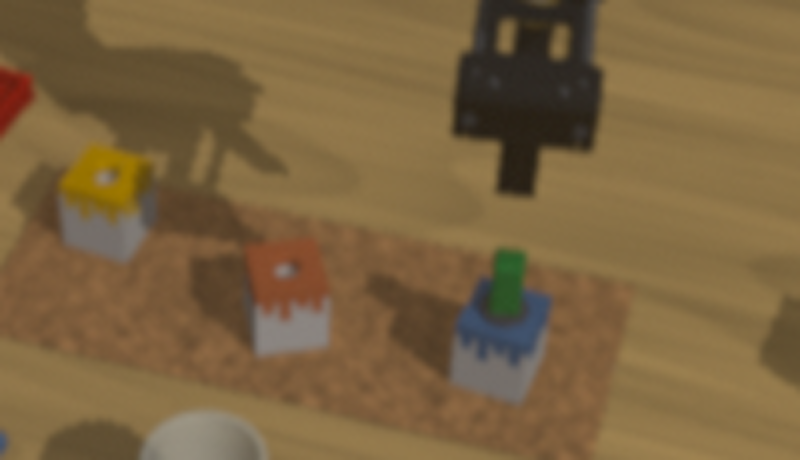

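The picture shows the gauge standing in the blue holder with its collar on the top, (508,300) in the crop. Holder a is the clear one, so c goes first to the tray.

Request:
drive_tool:
  deltas:
    - {"tx": -45, "ty": -5, "tz": 10, "ax": 0, "ay": 0, "az": -0.1, "claw": 1}
    - {"tx": -90, "ty": -10, "tz": 20, "ax": 0, "ay": 0, "az": -0.2, "claw": 1}
    - {"tx": -125, "ty": -14, "tz": 40, "ax": 0, "ay": 0, "az": -0.3, "claw": 1}
    - {"tx": -140, "ty": -15.5, "tz": 60, "ax": 0, "ay": 0, "az": -0.343, "claw": 1}
    - {"tx": -140, "ty": -15.5, "tz": 70, "ax": 0, "ay": 0, "az": -0.343, "claw": 1}
    - {"tx": -140, "ty": -15.5, "tz": 70, "ax": 0, "ay": 0, "az": -0.343, "claw": 1}
    - {"tx": -140, "ty": -15.5, "tz": 70, "ax": 0, "ay": 0, "az": -0.343, "claw": 1}
  grip_force: 25

```text
time: 11.65
position: [0.5498, -0.0118, 0.0999]
tcp_rot: [0.502, 0.865, -0.0, -0.001]
force: [-0.2, 0.0, 0.5]
gripper_width: 0.0871
grasp_force: 0.0
```

```bash
python3 -c "
from h import *
st(); go(550.3,-13.3,30,119.7)"
```

```text
t 11.65 p [549.8 -11.8  99.9] yaw 119.7 F [-0.2  0.   0.5] w 87.1 gf 0.0 q6 -0.74
(550.3, -13.3, 30, 119.7) t [-1.6 -0.2 69.9] a [-0.0008 -0.0012 -0.    ]
```

Request:
drive_tool:
  deltas:
    - {"tx": -1.5, "ty": 0, "tz": 30, "ax": 0, "ay": 0, "az": 0, "claw": 1}
    - {"tx": -1.5, "ty": 0, "tz": 58, "ax": 0, "ay": 0, "az": 0, "claw": 1}
    - {"tx": -1.5, "ty": 0, "tz": 69, "ax": 0, "ay": 0, "az": 0, "claw": 1}
    - {"tx": -1.5, "ty": 0, "tz": 70, "ax": 0, "ay": 0, "az": 0, "claw": 1}
    - {"tx": -1.5, "ty": 0, "tz": 70, "ax": 0, "ay": 0, "az": 0, "claw": 0.4}
    - {"tx": -1.5, "ty": 0, "tz": 70, "ax": 0, "ay": 0, "az": 0, "claw": 0.4}
    - {"tx": -1.5, "ty": 0, "tz": 70, "ax": 0, "ay": 0, "az": 0, "claw": 0.4}
    - {"tx": -1.5, "ty": 0, "tz": 70, "ax": 0, "ay": 0, "az": 0, "claw": 0.4}
    - {"tx": -1.5, "ty": 0, "tz": 70, "ax": 0, "ay": 0, "az": 0, "claw": 0.4}
    - {"tx": -1.5, "ty": 0, "tz": 70, "ax": 0, "ay": 0, "az": 0, "claw": 0.4}
    - {"tx": -1.5, "ty": 0, "tz": 70, "ax": 0, "ay": 0, "az": 0, "claw": 0.4}
    - {"tx": -1.5, "ty": 0, "tz": 70, "ax": 0, "ay": 0, "az": 0, "claw": 0.4}
    - {"tx": -1.5, "ty": 0, "tz": 70, "ax": 0, "ay": 0, "az": 0, "claw": 0.4}
    - {"tx": -1.5, "ty": 0, "tz": 70, "ax": 0, "ay": 0, "az": 0, "claw": 0.4}
  grip_force: 25

```text
time: 13.05
position: [0.551, -0.0144, 0.0305]
tcp_rot: [0.502, 0.865, -0.0, 0.0]
force: [-1.4, -0.4, 4.2]
gripper_width: 0.0475
grasp_force: 25.0
```

```bash
python3 -c "
from h import *
st(); go(550.3,-13.3,150,119.7); go(554,-353,150,84.4)"
```

```text
t 13.05 p [551.  -14.4  30.5] yaw 119.69 F [-1.4 -0.4  4.2] w 47.5 gf 25.0 q6 -0.75
(550.3, -13.3, 150, 119.7) t [ 1.300e+00 -1.000e-01 -1.195e+02] a [-0.0001  0.0001 -0.0002]
(554, -353, 150, 84.4) t [-295.6 -165.1 -119.5] a [-1.000e-04  1.000e-04  6.159e-01]
```

Request:
drive_tool:
  deltas:
    - {"tx": 0, "ty": 0, "tz": -30, "ax": 0, "ay": 0, "az": 0, "claw": 0.4}
    - {"tx": 0, "ty": 0, "tz": -70, "ax": 0, "ay": 0, "az": 0, "claw": 0.4}
    - {"tx": 0, "ty": 0, "tz": -110, "ax": 0, "ay": 0, "az": 0, "claw": 0.4}
    - {"tx": -32, "ty": -18, "tz": -119, "ax": 0, "ay": 0, "az": 0.07, "claw": 0.4}
    - {"tx": -72, "ty": -40, "tz": -119, "ax": 0, "ay": 0, "az": 0.15, "claw": 0.4}
    - {"tx": -112, "ty": -62, "tz": -119, "ax": 0, "ay": 0, "az": 0.23, "claw": 0.4}
    - {"tx": -152, "ty": -84, "tz": -119, "ax": 0, "ay": 0, "az": 0.32, "claw": 0.4}
    - {"tx": -192, "ty": -107, "tz": -119, "ax": 0, "ay": 0, "az": 0.4, "claw": 0.4}
    - {"tx": -232, "ty": -130, "tz": -119, "ax": 0, "ay": 0, "az": 0.48, "claw": 0.4}
    - {"tx": -265, "ty": -148, "tz": -119, "ax": 0, "ay": 0, "az": 0.55, "claw": 0.4}
    - {"tx": -285, "ty": -160, "tz": -110, "ax": 0, "ay": 0, "az": 0.6, "claw": 0.4}
    - {"tx": -295.6, "ty": -165, "tz": -90, "ax": 0, "ay": 0, "az": 0.616, "claw": 0.4}
    - {"tx": -295.6, "ty": -165, "tz": -65, "ax": 0, "ay": 0, "az": 0.616, "claw": 0.4}
    - {"tx": -295.6, "ty": -165, "tz": -40, "ax": 0, "ay": 0, "az": 0.616, "claw": 0.4}
    - {"tx": -295.6, "ty": -165, "tz": -40, "ax": 0, "ay": 0, "az": 0.616, "claw": 0.4}
    - {"tx": -295.6, "ty": -165, "tz": -40, "ax": 0, "ay": 0, "az": 0.616, "claw": 0.4}

```text
time: 14.65
position: [0.5536, -0.3515, 0.0691]
tcp_rot: [0.741, 0.672, 0.0, -0.002]
force: [0.3, -0.2, -1.0]
gripper_width: 0.0474
grasp_force: 25.0
```

```bash
python3 -c "
from h import *
st(); go(554,-353,30,84.4); c=cam('scene'); save(c,'s6',(150,70,350,220),4)"
```

```text
t 14.65 p [ 553.6 -351.5   69.1] yaw 84.41 F [ 0.3 -0.2 -1. ] w 47.4 gf 25.0 q6 -0.64
(554, -353, 30, 84.4) t [-1.5  0.7 39.1] a [-0.0023 -0.0021  0.0002]
```

View pics/s6.png

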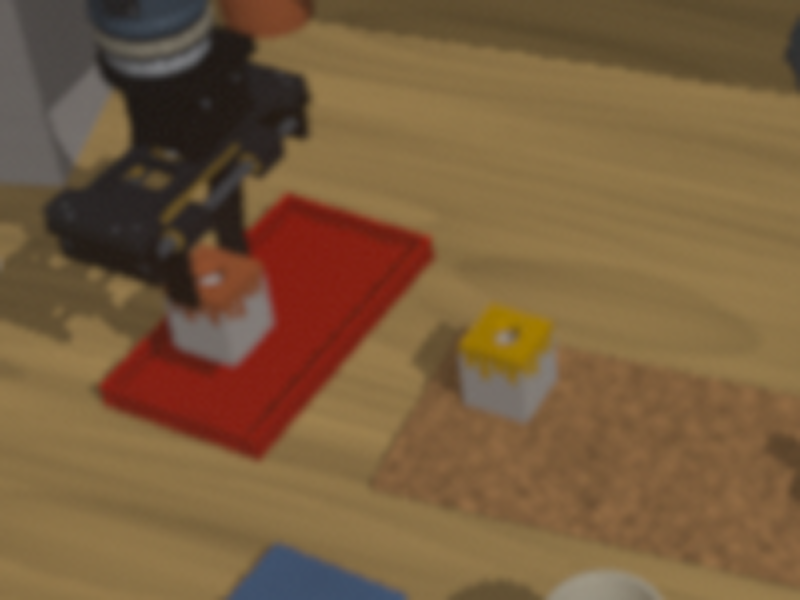

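The terracotta holder hangs over the tray's near part, at (220,310) in the crop, so I lower it.

Request:
drive_tool:
  deltas:
    - {"tx": -1, "ty": 0.5, "tz": 15, "ax": 0, "ay": 0, "az": 0, "claw": 0.4}
    - {"tx": -1, "ty": 0.5, "tz": 28, "ax": 0, "ay": 0, "az": 0, "claw": 0.4}
    - {"tx": -1, "ty": 0.5, "tz": 35, "ax": 0, "ay": 0, "az": 0, "claw": 0.4}
    - {"tx": -1, "ty": 0.5, "tz": 37.5, "ax": 0, "ay": 0, "az": 0, "claw": 0.4}
    - {"tx": -1, "ty": 0.5, "tz": 38.5, "ax": 0, "ay": 0, "az": 0, "claw": 0.4}
    - {"tx": -1, "ty": 0.5, "tz": 38.5, "ax": 0, "ay": 0, "az": 0, "claw": 0.4}

```text
time: 15.3
position: [0.5546, -0.354, 0.0318]
tcp_rot: [0.741, 0.672, 0.0, 0.0]
force: [-0.7, -0.3, -1.9]
gripper_width: 0.0472
grasp_force: 25.0
```

```bash
python3 -c "
from h import *
st(); go(554,-353,30,84.4)"
```

```text
t 15.3 p [ 554.6 -354.    31.8] yaw 84.38 F [-0.7 -0.3 -1.9] w 47.2 gf 25.0 q6 -0.64
(554, -353, 30, 84.4) t [ 0.9 -0.7  1.8] a [ 0.0002  0.0001 -0.0003]
```

Request:
drive_tool:
  deltas:
    - {"tx": 0, "ty": 0, "tz": 1, "ax": 0, "ay": 0, "az": 0, "claw": 0.4}
    - {"tx": 0, "ty": 0, "tz": 1.8, "ax": 0, "ay": 0, "az": 0, "claw": 0.4}
    - {"tx": 0, "ty": 0, "tz": 2, "ax": 0, "ay": 0, "az": 0, "claw": 0.4}
    - {"tx": 0, "ty": 0, "tz": 2, "ax": 0, "ay": 0, "az": 0, "claw": 0.9}
    - {"tx": 0, "ty": 0, "tz": 2, "ax": 0, "ay": 0, "az": 0, "claw": 0.9}
    - {"tx": 0, "ty": 0, "tz": 2, "ax": 0, "ay": 0, "az": 0, "claw": 0.9}
    - {"tx": 0, "ty": 0, "tz": 2, "ax": 0, "ay": 0, "az": 0, "claw": 0.9}
    - {"tx": 0, "ty": 0, "tz": -20, "ax": 0, "ay": 0, "az": 0, "claw": 0.9}
    - {"tx": 0, "ty": 0, "tz": -60, "ax": 0, "ay": 0, "az": 0, "claw": 0.9}
    - {"tx": 0, "ty": 0, "tz": -80, "ax": 0, "ay": 0, "az": 0, "claw": 1}
    - {"tx": 0, "ty": 0, "tz": -80, "ax": 0, "ay": 0, "az": 0, "claw": 1}
    - {"tx": 0, "ty": 0, "tz": -80, "ax": 0, "ay": 0, "az": 0, "claw": 1}

```text
time: 16.5
position: [0.5544, -0.3538, 0.112]
tcp_rot: [0.741, 0.672, 0.0, 0.0]
force: [-0.6, -0.0, -0.1]
gripper_width: 0.0859
grasp_force: 0.0
```

```bash
python3 -c "
from h import *
st(); go(505,-157.8,100,85.5)"
```

```text
t 16.5 p [ 554.4 -353.8  112. ] yaw 84.39 F [-0.6 -0.  -0.1] w 85.9 gf 0.0 q6 -0.64
(505, -157.8, 100, 85.5) t [190.2 -68.3  11.9] a [ 0.0003  0.0003 -0.0195]
```

Request:
drive_tool:
  deltas:
    - {"tx": 45, "ty": -16, "tz": 0, "ax": 0, "ay": 0, "az": -0.02, "claw": 1}
    - {"tx": 90, "ty": -32, "tz": 0, "ax": 0, "ay": 0, "az": -0.02, "claw": 1}
    - {"tx": 135, "ty": -48, "tz": 0, "ax": 0, "ay": 0, "az": -0.02, "claw": 1}
    - {"tx": 170, "ty": -61, "tz": 5, "ax": 0, "ay": 0, "az": -0.02, "claw": 1}
    - {"tx": 190, "ty": -68, "tz": 10, "ax": 0, "ay": 0, "az": -0.02, "claw": 1}
    - {"tx": 190, "ty": -68, "tz": 12, "ax": 0, "ay": 0, "az": -0.02, "claw": 1}
    - {"tx": 190, "ty": -68, "tz": 12, "ax": 0, "ay": 0, "az": -0.02, "claw": 1}
    - {"tx": 190, "ty": -68, "tz": 12, "ax": 0, "ay": 0, "az": -0.02, "claw": 1}

```text
time: 17.3
position: [0.5062, -0.1596, 0.0994]
tcp_rot: [0.734, 0.679, -0.0, 0.0]
force: [0.6, -0.8, 0.2]
gripper_width: 0.0868
grasp_force: 0.0
```

```bash
python3 -c "
from h import *
st(); go(505,-157.8,30.5,85.5)"
```

```text
t 17.3 p [ 506.2 -159.6   99.4] yaw 85.48 F [ 0.6 -0.8  0.2] w 86.8 gf 0.0 q6 -0.44
(505, -157.8, 30.5, 85.5) t [ 1.7 -1.3 68.9] a [ 0.0006  0.0006 -0.0004]
```

Request:
drive_tool:
  deltas:
    - {"tx": 1, "ty": -1, "tz": 30, "ax": 0, "ay": 0, "az": 0, "claw": 1}
    - {"tx": 1, "ty": -1, "tz": 58, "ax": 0, "ay": 0, "az": 0, "claw": 1}
    - {"tx": 1, "ty": -1, "tz": 68, "ax": 0, "ay": 0, "az": 0, "claw": 1}
    - {"tx": 1, "ty": -1, "tz": 69, "ax": 0, "ay": 0, "az": 0, "claw": 1}
    - {"tx": 1, "ty": -1, "tz": 69, "ax": 0, "ay": 0, "az": 0, "claw": 0.4}
    - {"tx": 1, "ty": -1, "tz": 69, "ax": 0, "ay": 0, "az": 0, "claw": 0.4}
    - {"tx": 1, "ty": -1, "tz": 69, "ax": 0, "ay": 0, "az": 0, "claw": 0.4}
    - {"tx": 1, "ty": -1, "tz": 69, "ax": 0, "ay": 0, "az": 0, "claw": 0.4}
    - {"tx": 1, "ty": -1, "tz": 69, "ax": 0, "ay": 0, "az": 0, "claw": 0.4}
    - {"tx": 1, "ty": -1, "tz": 69, "ax": 0, "ay": 0, "az": 0, "claw": 0.4}
    - {"tx": 1, "ty": -1, "tz": 69, "ax": 0, "ay": 0, "az": 0, "claw": 0.4}
    - {"tx": 1, "ty": -1, "tz": 69, "ax": 0, "ay": 0, "az": 0, "claw": 0.4}
    - {"tx": 1, "ty": -1, "tz": 69, "ax": 0, "ay": 0, "az": 0, "claw": 0.4}
  grip_force: 25

```text
time: 18.6
position: [0.5045, -0.157, 0.031]
tcp_rot: [0.734, 0.679, 0.0, 0.0]
force: [-0.9, 1.2, 4.2]
gripper_width: 0.0474
grasp_force: 25.0
```

```bash
python3 -c "
from h import *
st(); go(434,-341.5,100,84.4)"
```

```text
t 18.6 p [ 504.5 -157.    31. ] yaw 85.54 F [-0.9  1.2  4.2] w 47.4 gf 25.0 q6 -0.44
(434, -341.5, 100, 84.4) t [-189.4  -55.9  -69. ] a [0.0001 0.     0.0199]
```

Request:
drive_tool:
  deltas:
    - {"tx": 0, "ty": 0, "tz": -30, "ax": 0, "ay": 0, "az": 0, "claw": 0.4}
    - {"tx": 0, "ty": 0, "tz": -70, "ax": 0, "ay": 0, "az": 0, "claw": 0.4}
    - {"tx": -30, "ty": -9, "tz": -90, "ax": 0, "ay": 0, "az": 0.02, "claw": 0.4}
    - {"tx": -70, "ty": -21, "tz": -90, "ax": 0, "ay": 0, "az": 0.02, "claw": 0.4}
    - {"tx": -110, "ty": -32, "tz": -90, "ax": 0, "ay": 0, "az": 0.02, "claw": 0.4}
    - {"tx": -150, "ty": -44, "tz": -90, "ax": 0, "ay": 0, "az": 0.02, "claw": 0.4}
    - {"tx": -180, "ty": -53, "tz": -85, "ax": 0, "ay": 0, "az": 0.02, "claw": 0.4}
    - {"tx": -189, "ty": -56, "tz": -65, "ax": 0, "ay": 0, "az": 0.02, "claw": 0.4}
    - {"tx": -189, "ty": -56, "tz": -45, "ax": 0, "ay": 0, "az": 0.02, "claw": 0.4}
    - {"tx": -189, "ty": -56, "tz": -30, "ax": 0, "ay": 0, "az": 0.02, "claw": 0.4}
    - {"tx": -189, "ty": -56, "tz": -30, "ax": 0, "ay": 0, "az": 0.02, "claw": 0.4}
    - {"tx": -189, "ty": -56, "tz": -30, "ax": 0, "ay": 0, "az": 0.02, "claw": 0.4}

```text
time: 19.8
position: [0.4336, -0.3408, 0.0603]
tcp_rot: [0.741, 0.672, 0.0, -0.001]
force: [-0.3, 0.1, -3.1]
gripper_width: 0.0475
grasp_force: 25.0
```

```bash
python3 -c "
from h import *
st(); go(434,-341.5,30,84.4)"
```

```text
t 19.8 p [ 433.6 -340.8   60.3] yaw 84.39 F [-0.3  0.1 -3.1] w 47.5 gf 25.0 q6 -0.77
(434, -341.5, 30, 84.4) t [-0.7  0.5 30.3] a [-0.0011 -0.0011 -0.0002]
```

Request:
drive_tool:
  deltas:
    - {"tx": 0, "ty": 0, "tz": 15, "ax": 0, "ay": 0, "az": 0, "claw": 0.4}
    - {"tx": 0, "ty": 0, "tz": 24, "ax": 0, "ay": 0, "az": 0, "claw": 0.4}
    - {"tx": 0, "ty": 0, "tz": 28, "ax": 0, "ay": 0, "az": 0, "claw": 0.4}
    - {"tx": 0, "ty": 0, "tz": 29, "ax": 0, "ay": 0, "az": 0, "claw": 0.4}
    - {"tx": 0, "ty": 0, "tz": 29.5, "ax": 0, "ay": 0, "az": 0, "claw": 0.4}
    - {"tx": 0, "ty": 0, "tz": 29.5, "ax": 0, "ay": 0, "az": 0, "claw": 0.4}

```text
time: 20.4
position: [0.4342, -0.3414, 0.0317]
tcp_rot: [0.741, 0.672, -0.0, 0.0]
force: [-0.2, 0.1, -1.9]
gripper_width: 0.0473
grasp_force: 25.0
```

```bash
python3 -c "
from h import *
st()"
```

```text
t 20.4 p [ 434.2 -341.4   31.7] yaw 84.39 F [-0.2  0.1 -1.9] w 47.3 gf 25.0 q6 -0.77
```

Lower the last 1.5 mm, release, and rise clear.

Request:
drive_tool:
  deltas:
    - {"tx": 0, "ty": 0, "tz": 1, "ax": 0, "ay": 0, "az": 0, "claw": 0.4}
    - {"tx": 0, "ty": 0, "tz": 1.6, "ax": 0, "ay": 0, "az": 0, "claw": 0.4}
    - {"tx": 0, "ty": 0, "tz": 1.6, "ax": 0, "ay": 0, "az": 0, "claw": 0.4}
    - {"tx": 0, "ty": 0, "tz": 1.6, "ax": 0, "ay": 0, "az": 0, "claw": 0.8}
    - {"tx": 0, "ty": 0, "tz": 1.6, "ax": 0, "ay": 0, "az": 0, "claw": 0.8}
    - {"tx": 0, "ty": 0, "tz": 1.6, "ax": 0, "ay": 0, "az": 0, "claw": 0.8}
    - {"tx": 0, "ty": 0, "tz": 1.6, "ax": 0, "ay": 0, "az": 0, "claw": 0.8}
    - {"tx": 0, "ty": 0, "tz": -20, "ax": 0, "ay": 0, "az": 0, "claw": 0.8}
    - {"tx": 0, "ty": 0, "tz": -60, "ax": 0, "ay": 0, "az": 0, "claw": 0.8}
    - {"tx": 0, "ty": 0, "tz": -110, "ax": 0, "ay": 0, "az": 0, "claw": 0.8}
    - {"tx": 0, "ty": 0, "tz": -150, "ax": 0, "ay": 0, "az": 0, "claw": 0.8}
    - {"tx": 0, "ty": 0, "tz": -150, "ax": 0, "ay": 0, "az": 0, "claw": 0.8}
    - {"tx": 0, "ty": 0, "tz": -150, "ax": 0, "ay": 0, "az": 0, "claw": 0.8}

```text
time: 21.7
position: [0.4342, -0.3414, 0.1823]
tcp_rot: [0.741, 0.672, -0.0, 0.001]
force: [0.3, 0.1, 1.3]
gripper_width: 0.0701
grasp_force: 0.0
```

```bash
python3 -c "
from h import *
st(); c=cam('scene'); save(c,'s7',(150,80,470,290),2.5)"
```

```text
t 21.7 p [ 434.2 -341.4  182.3] yaw 84.39 F [0.3 0.1 1.3] w 70.1 gf 0.0 q6 -0.77
```

View pics/s7.png

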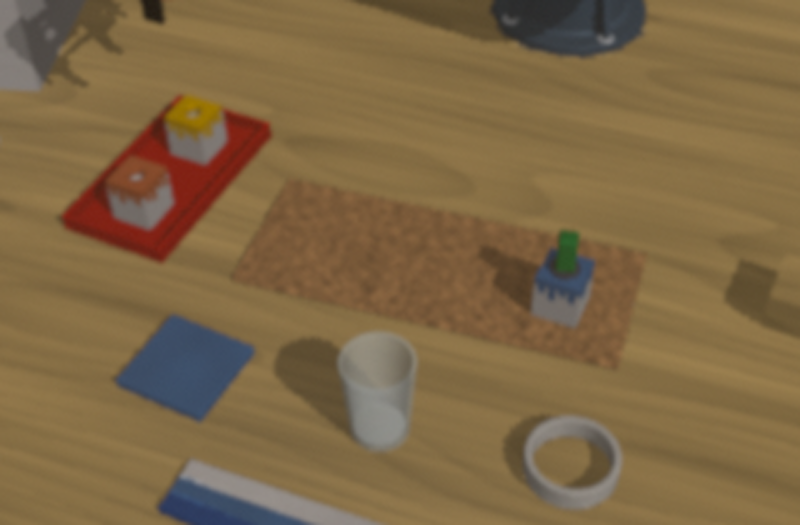

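The picture shows both choked holders upright in the tray, at (195,130) and (140,190). The gauge stands home in the blue holder at (568,260), and the tape, tumbler and tile are where they were.

```bash
python3 -c "
from h import *
print(manip.job_done())"
```

```text
the job is handed in; nothing more can be done
None
```

The job is handed in at about 22 s. The blue holder (a) took the pin to its full depth on the first try, so the gauge was left standing in it, collar on the top. The yellow and terracotta holders, taken as choked without trying the gauge in them, stand upright in the red tray. The last picture shows all three in place and the tape, tumbler and tile where they were.

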